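# Latch the repaired toaster

### The arm

A 6-joint arm with a two-finger parallel gripper is mounted at the origin on the work surface. World frame = base frame: x ahead of the robot, y to its left, z up, the work surface at z = 0. Lengths are in mm, angles in degrees, forces in N, time in s.
With the tool pointing down it reaches from about 275 to 825 mm from the base axis. Payload 5.2 kg.
Tool frame: the origin (TCP) lies at the centre of the arm's flange, where the gripper is bolted on; the fingertips stand 186 mm ahead of it and the grasp point (between the pads) lies 167 mm ahead of it; x points along the fingers, y is the direction in which the jaws open and shut, and the axes are right-handed (so a half turn about x gives the same grasp; the last joint's range is limited). The gripper opens to 93 mm and grips with 3 to 60 N. Pads are 15 mm wide; open, the fingers measure 128 mm over their backs; the gripper's body (75 mm by 188 mm) begins 65 mm behind the grasp point.
Start: joints at [-78.255, 14.817, 87.949, -0, 77.235, -11.62], TCP at [218.146, -504.895, 404.753] pointing down, gripper open.
Joint ranges: [-179.93, 179.93], [-52.35, 119.4], [10.71, 147.94], [-69.91, 249.91], [12.55, 155.21], [-178.61, 178.61]. Speed limits (degrees/s): [147.25, 147.25, 180, 180, 180, 180].

### API

Orientations are given as a 3x3 rotation matrix whose columns are the frame's x, y, z axes.
In Python, from workcell import r, imaging gives the robot as it stands.
- The arm moves only by the shell command python3 -m pendant 'ROWS' [FORCE]. ROWS is JSON, a list of rows, each an object of numbers: "x", "y", "z": the shift along the tool's x, y, z in m; "yaw": the turn about the tool's x in degrees; "hand": the closure in counts, from 0 (fully open) to 255 (shut). A call has 1 to 5 rows; each row shifts and turns the pose as measured when the row begins, along the tool's axes as they then stand; what a row does not reach is not made up. A row lasts 1/8 s, in which the tool goes at most 62.5 mm and 10.7 degrees, less where a joint would pass 70% of its speed; a pose out of reach is approached as far as the arm can. A call with a gripper value outside its range is refused whole. The fingers move at their own pace and stop on an object; FORCE is the grip in N (left out, the last holds). Time passes only in rows, so rows that do not move let the fingers close. It gives the time, the measured TCP pose, the force and the opening at its end, in the units of the state.
- r.read_state(): the state, without advancing time (a new reading comes with each control period).
- imaging.camera(name): name is "scene" or "side" or "wrist"; returns a dict with "color" (384x512x3 uint8, red, green, blue), "mtx" (3x3 intrinsics, pixels), "world_from_camera" (4x4, takes a point from camera to world coordinates). Camera axes: x right, y up, looking along -z (the intrinsics and any distortion apply to the point x, -y, -z); pixel columns grow to the right and rows downward; lengths in mm; the calibration is good to about 2 mm. The wrist camera is an equidistant fisheye: a pixel r from the principal point sees the ray r / f radians off the axis. A picture is of the moment at which its call begins. There is no depth.
- r.hand_in(): hands the job in, once; it reports no verdict.
The state is a dict: "time": time; "qpos": joint angles; "dq": joint speeds; "tau": joint torques, N m; "eef_pos": TCP position; "ee_rot": TCP orientation; "contact_force": force on the tool from outside, world axes, zero at the start; "moment": the same for the moment, N m; "width": finger opening in mm.
Only numpy, scipy, OpenCV 4.12 (cv2) and the standard library are available. Lean on these libraries where they do the work, as an engineer would, in place of code of your own. Each camera call takes 0.05 s, during which the arm holds its last target. There are 200 camera calls.

### The job

Two toasters stand on the repair bench with their casings off. The one with the orange lever knob has just had its catch repaired: push its sprung lever all the way down until the catch holds it, then let go and leave it held down. Leave the lever of the other toaster, with the black knob, up.

Things in the scene. Friction and masses are not known exactly. Their poses are not given: they have to be found in the camera images.
- lever_orange (a joint): Lever of the repaired toaster: metres pushed straight down; 0 = up (sprung), 0.060 = hard stop. Between 0.046 and 0.051 a brass-coloured sprung pawl snaps over its tooth: push to 0.052 or more and let go, and it stays at about 0.050; let go before and it springs back to 0. The push needed grows from 4 N at the top to about 12 N near 0.040, then about 9 N.
- lever_orange_knob_top (a point): Centre of the top face of the orange knob, moving with the lever. Knob 32 (x) by 40 (y) by 16 mm high; top face 126 mm above the table when up, 66 mm at the stop. x points outwards from the toaster, z up. The knob's centre stands 48 mm outside the end plate (140 mm wide, 130 mm high) of the 220 mm long, fixed chassis; nothing on it is over 130 mm high.
- lever_black (a joint): Lever of the other toaster, which is to stay up; same build and values as lever_orange.
- lever_black_knob_top (a point): Centre of the top face of the black lever knob of the other toaster; same sizes and axes as the orange one.

How it is judged:
By the outcome, as a careful person would: the job done as asked, in the order asked, and still so for the second after the job is handed in, with the robot touching nothing.
It also fails if it takes over 30 s, if anything falls off the work surface, if the arm or the gripper's body presses on something with over 40 N, if the wrist force passes 120 N, or if a joint passes its speed limit or range.

## Working session

There is one attempt and no reset: what is moved stays moved. The work goes in short steps, Python scripts to look and compute and a shell command to move; the robot and the scene stay as the last step left them, time stands still between calls to the robot, and variables do not carry over. Pictures are saved under pics/ and viewed, about 8 in all and at most 12, crops included, and the job is handed in when it is done.

```bash
mkdir -p pics; python3 - <<'E'
from workcell import r, imaging
import cv2,numpy as np,pickle
s=r.read_state();print({k:np.round(v,3).tolist() for k,v in s.items()})
for n in("scene","side"):
    c=imaging.camera(n);cv2.imwrite(f"pics/{n}0.png",cv2.resize(c["color"][:,:,::-1],(800,600),interpolation=cv2.INTER_CUBIC));pickle.dump(c,open(f"{n}0.pkl","wb"))
    print(c["mtx"],c["world_from_camera"].round(3),[k for k in c])
E
```

```text
{'time': 0.0, 'qpos': [-78.254, 14.86, 88.01, 0.001, 77.236, -11.619], 'dq': [0.081, -0.05, 0.065, 0.01, -0.017, 0.081], 'tau': [-0.0, -43.731, -28.4, 0.072, 0.041, -0.0], 'eef_pos': [218.106, -504.674, 403.919], 'ee_rot': [[-0.0, 0.397, -0.918], [0.002, -0.918, -0.397], [-1.0, -0.002, -0.0]], 'contact_force': [0.813, -0.676, 0.753], 'moment': [-0.004, -0.03, -0.03], 'width': 93.076}
[[432.83747373   0.         250.3582436 ]
 [  0.         432.83747373 187.56412316]
 [  0.           0.           1.        ]] [[ 5.610000e-01 -6.030000e-01  5.670000e-01  1.075027e+03]
 [ 8.280000e-01  4.090000e-01 -3.840000e-01 -4.010420e+02]
 [-0.000000e+00  6.850000e-01  7.290000e-01  9.359920e+02]
 [ 0.000000e+00  0.000000e+00  0.000000e+00  1.000000e+00]] ['color', 'mtx', 'world_from_camera']
[[449.41180866   0.         256.26061372]
 [  0.         449.41180866 199.11561303]
 [  0.           0.           1.        ]] [[-9.57000e-01  2.35000e-01 -1.71000e-01  3.00959e+02]
 [-2.90000e-01 -7.45000e-01  6.00000e-01  6.10407e+02]
 [ 1.40000e-02  6.24000e-01  7.81000e-01  9.31187e+02]
 [ 0.00000e+00  0.00000e+00  0.00000e+00  1.00000e+00]] ['color', 'mtx', 'world_from_camera']
```

View pics/scene0.png

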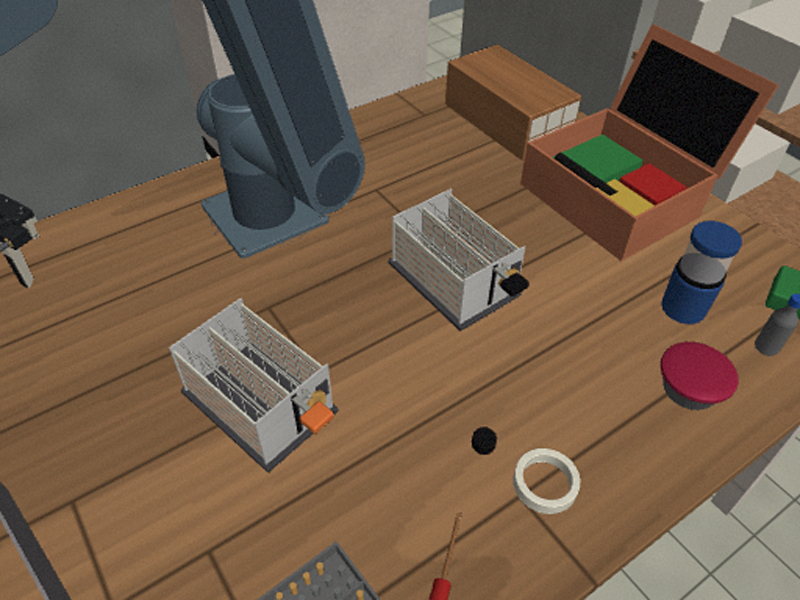

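View pics/side0.png

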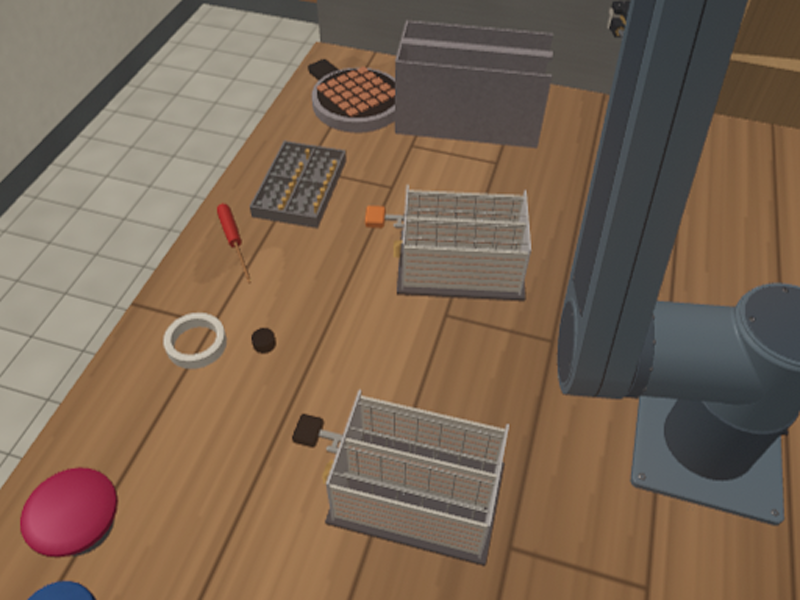

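The scene view shows the orange knob at about (318,413) and the black one at (514,283). In the side view they are at (375,215) and (308,430). Next I'll enlarge crops of the orange knob.

```bash
python3 - <<'E'
import cv2,numpy as np,pickle
I=[]
for n,(u,v) in dict(scene=(200,262),side=(248,140)).items():
    a=pickle.load(open(n+"0.pkl","rb"))["color"][v-25:v+25,u-20:u+20,::-1]
    I.append(cv2.resize(a,(400,500),interpolation=cv2.INTER_NEAREST))
cv2.imwrite("pics/crop.png",np.hstack(I))
E
```

```text
(no output)
```

View pics/crop.png

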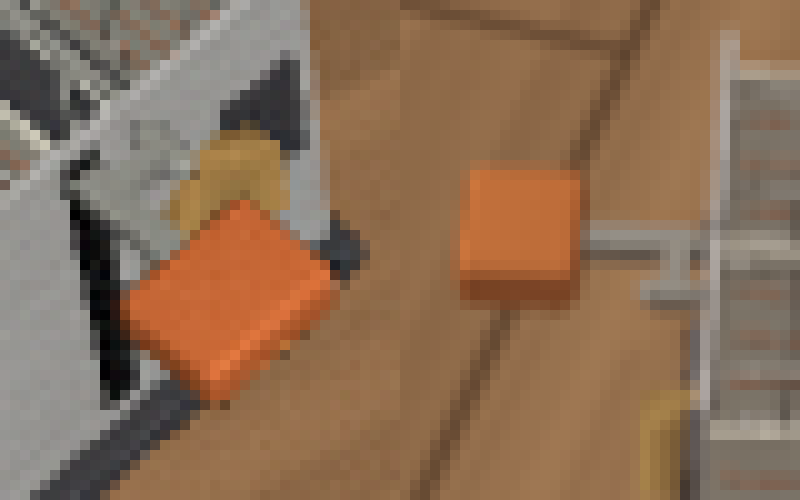

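```bash
cat > geo.py <<'E'
import numpy as np,pickle
def plane(c,px,z):
    M=c["world_from_camera"];d=np.c_[(np.array(px,float)-c["mtx"][:2,2])/c["mtx"][0,0],np.ones(len(px))]*[1,-1,-1]
    d=d@M[:3,:3].T;o=M[:3,3];return o+d*((z-o[2])/d[:,2])[:,None]
E
python3 - <<'E'
from geo import *
P={"scene":[(242,200),(122,300),(215,380),(335,275)],"side":[(70,170),(185,170),(178,272),(60,272)]}
O={"scene":(180,237),"side":(228,115)}
for n in P:
    w=plane(pickle.load(open(n+"0.pkl","rb")),np.array(P[n])/10+O[n]-.5,126)[:,:2]
    print(n,w.round(1).tolist(),w.mean(0).round(1),[(np.linalg.norm(w[i]-w[i-1]).round(1),np.degrees(np.arctan2(*(w[i]-w[i-1])[::-1])).round(1)) for i in range(4)])
print("ends scene px", plane(pickle.load(open("scene0.pkl","rb")),np.array([(258,462),(338,405)])*.64,0).round(1))
for n,p in (("scene",(516,281)),("side",(309,428))): print(n,plane(pickle.load(open(n+"0.pkl","rb")),[np.array(p)*.64],126).round(1))
E
```

```text
scene [[561.5, -179.2], [569.4, -214.0], [598.5, -207.2], [590.1, -172.1]] [ 579.9 -193.1] [(np.float64(29.5), np.float64(-166.1)), (np.float64(35.8), np.float64(-77.1)), (np.float64(29.9), np.float64(13.2)), (np.float64(36.1), np.float64(103.5))]
side [[596.2, -206.7], [567.7, -215.8], [557.9, -179.2], [586.6, -170.1]] [ 577.1 -193. ] [(np.float64(37.9), np.float64(-75.3)), (np.float64(29.9), np.float64(-162.3)), (np.float64(37.9), np.float64(105.0)), (np.float64(30.1), np.float64(17.7))]
ends scene px [[ 527.2 -277.6   -0. ]
 [ 506.9 -122.     0. ]]
scene [[539.1 213.8 126. ]]
side [[533.5 212.4 126. ]]
```

```bash
python3 -m pendant '[{"yaw":9.4,"hand":255},{"y":-0.025,"z":-0.05,"hand":255},{"y":-0.025,"z":-0.05,"hand":255},{"y":-0.025,"z":-0.05,"hand":255},{"y":-0.025,"z":-0.05,"hand":255}]' 40; cat > d.py <<'E'
from workcell import r
import numpy as np
s=r.read_state();R=s["ee_rot"]
t=np.array([578.5,-193,s["eef_pos"][2]])
print("t",s["time"],s["eef_pos"].round(1) if hasattr(s["eef_pos"],'round') else s["eef_pos"],"w",s["width"],"F",s["contact_force"],"yang",np.degrees(np.arctan2(R[1][1],R[0][1])),"tool delta",(np.array(R).T@(t-s["eef_pos"])).round(1),"tip z",s["eef_pos"][2]-186)
E
python3 d.py
```

```text
t 0.1 [ 218.1 -504.7  404. ] w 93.07152077254504 F [ 0.35385484  0.47351472 -0.02623685] yang -66.63572583459522 tool delta [ 4.000e-01 -1.432e+02 -4.545e+02] tip z 218.00778772395608invalid input at $[0]: expected keys x, y, z, yaw, hand
```

All keys are required in each row.

```bash
python3 -m pendant '[{"x":0,"y":0,"z":0,"yaw":9.4,"hand":255},{"x":0,"y":-0.025,"z":-0.05,"yaw":0,"hand":255},{"x":0,"y":-0.025,"z":-0.05,"yaw":0,"hand":255},{"x":0,"y":-0.025,"z":-0.05,"yaw":0,"hand":255},{"x":0,"y":-0.025,"z":-0.05,"yaw":0,"hand":255}]' 40; python3 d.py
```

```text
time: 0.72
eef_pos: [390.3, -359.7, 401.6]
ee_rot: [[-0.002, 0.227, -0.974], [0.005, -0.974, -0.227], [-1.0, -0.005, 0.001]]
contact_force: [-0.1, -0.2, 0.1]
width: 47.8
t 0.725 [ 390.3 -359.7  401.6] w 47.81858299681389 F [-0.11578034 -0.17355244  0.14714705] yang -76.87336703457463 tool delta [   0.4 -119.6 -221.1] tip z 215.57550069400685
```

```bash
python3 -m pendant '[{"x":0,"y":-0.025,"z":-0.045,"yaw":0,"hand":255},{"x":0,"y":-0.025,"z":-0.045,"yaw":0,"hand":255},{"x":0,"y":-0.025,"z":-0.045,"yaw":0,"hand":255},{"x":0,"y":-0.025,"z":-0.045,"yaw":0,"hand":255},{"x":0,"y":-0.018,"z":-0.035,"yaw":0,"hand":255}]'; python3 d.py
```

```text
time: 1.35
eef_pos: [578.6, -188.2, 399.9]
ee_rot: [[-0.005, 0.228, -0.974], [0.007, -0.974, -0.228], [-1.0, -0.008, 0.003]]
contact_force: [0.1, -0.5, -0.1]
width: 1.1
t 1.35 [ 578.6 -188.2  399.9] w 1.061208429555481 F [ 0.138878   -0.45989013 -0.06053109] yang -76.79300282874117 tool delta [-0.   4.6  1.2] tip z 213.90973977321056
```

```bash
python3 -m pendant '[{"x":0.03,"y":0.006,"z":0,"yaw":0,"hand":255},{"x":0.03,"y":0,"z":0,"yaw":0,"hand":255},{"x":0.012,"y":0,"z":0,"yaw":0,"hand":255},{"x":0,"y":0,"z":0,"yaw":0,"hand":255}]'; python3 d.py
python3 - <<'E'
from workcell import imaging
import cv2,numpy as np
I=[]
for n,(u,v) in dict(scene=(200,245),side=(248,140)).items():
    a=imaging.camera(n)["color"][v-60:v+60,u-45:u+45,::-1]
    I.append(cv2.resize(a,(400,533),interpolation=cv2.INTER_CUBIC))
cv2.imwrite("pics/above.png",np.hstack(I))
E
```

```text
time: 1.85
eef_pos: [582.0, -190.1, 324.8]
ee_rot: [[-0.006, 0.234, -0.972], [0.008, -0.972, -0.234], [-1.0, -0.009, 0.004]]
contact_force: [0.1, -0.8, -0.3]
width: 0.5
t 1.85 [ 582.  -190.1  324.8] w 0.5392175235268254 F [ 0.11263845 -0.80106913 -0.25955092] yang -76.45213612482776 tool delta [-0.   2.   4.1] tip z 138.84689155682332
```

View pics/above.png

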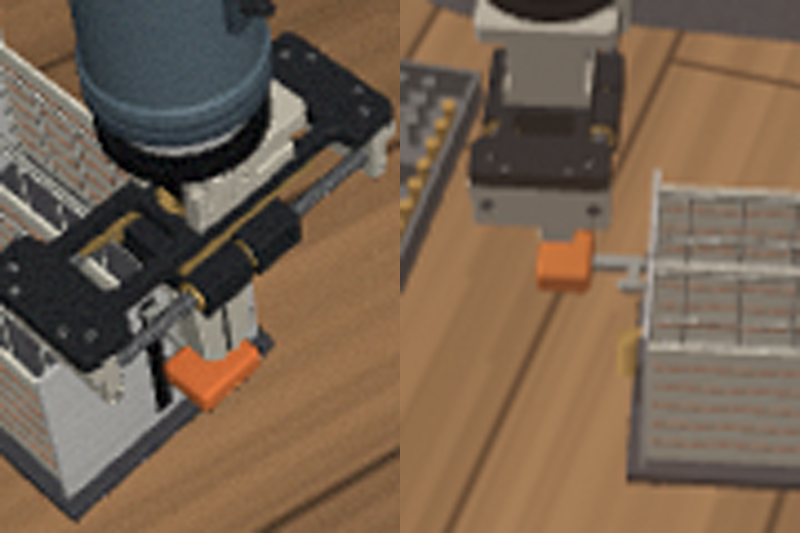

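The closed tip sits just above the orange knob, about 4 mm off centre towards +y, with clearance all round. I'll correct that and press.

```bash
python3 -m pendant '[{"x":0,"y":0.004,"z":0.003,"yaw":0,"hand":255},{"x":0.015,"y":0,"z":0,"yaw":0,"hand":255},{"x":0.015,"y":0,"z":0,"yaw":0,"hand":255},{"x":0.015,"y":0,"z":0,"yaw":0,"hand":255}]'; python3 d.py
```

```text
time: 2.45
eef_pos: [580.7, -196.0, 283.7]
ee_rot: [[0.003, 0.233, -0.972], [0.003, -0.972, -0.233], [-1.0, -0.002, -0.004]]
contact_force: [-1.7, 0.8, 7.1]
width: 0.1
t 2.45 [ 580.7 -196.   283.7] w 0.14061636541387448 F [-1.71473405  0.83094315  7.09815495] yang -76.51717803417824 tool delta [ 0.  -3.5  1.5] tip z 97.7399359885735
```

```bash
python3 -m pendant '[{"x":0.01,"y":-0.001,"z":0.001,"yaw":0,"hand":255},{"x":0.01,"y":0,"z":0,"yaw":0,"hand":255},{"x":0.005,"y":0,"z":0,"yaw":0,"hand":255},{"x":0,"y":0,"z":0,"yaw":0,"hand":255}]'; python3 d.py
```

```text
time: 2.95
eef_pos: [580.0, -195.5, 260.0]
ee_rot: [[0.008, 0.233, -0.972], [0.0, -0.972, -0.233], [-1.0, 0.001, -0.008]]
contact_force: [-1.6, 1.2, 7.4]
width: 0.3
t 2.95 [ 580.  -195.5  260. ] w 0.30552840674872567 F [-1.55409481  1.15231494  7.44325585] yang -76.51027753755767 tool delta [-0.  -2.8  0.9] tip z 73.998733742127
```

```bash
python3 -m pendant '[{"x":0.004,"y":0,"z":0,"yaw":0,"hand":255},{"x":0.001,"y":0,"z":0,"yaw":0,"hand":255}]'; python3 d.py
```

```text
time: 3.2
eef_pos: [579.9, -195.4, 255.6]
ee_rot: [[0.009, 0.233, -0.972], [-0.0, -0.972, -0.233], [-1.0, 0.002, -0.008]]
contact_force: [-2.7, 0.9, 9.2]
width: 0.3
t 3.2 [ 579.9 -195.4  255.6] w 0.2591443496509806 F [-2.6934821   0.85371368  9.20264084] yang -76.5026915319946 tool delta [-0.  -2.6  0.8] tip z 69.56811902114151
```

Depth is about 56 mm, past the tooth. I'll let go straight up and check that the force drops at about 76 mm.

```bash
python3 -m pendant '[{"x":-0.006,"y":0,"z":0,"yaw":0,"hand":255},{"x":-0.006,"y":0,"z":0,"yaw":0,"hand":255},{"x":0,"y":0,"z":0,"yaw":0,"hand":255}]'; python3 -m pendant '[{"x":-0.03,"y":0,"z":0,"yaw":0,"hand":255},{"x":-0.05,"y":0,"z":0,"yaw":0,"hand":255},{"x":-0.05,"y":0,"z":0,"yaw":0,"hand":255},{"x":0,"y":0,"z":0,"yaw":0,"hand":255}]'
python3 - <<'E'
from workcell import imaging
import cv2,numpy as np
I=[]
for n,(u,v) in dict(scene=(260,225),side=(235,200)).items():
    a=imaging.camera(n)["color"][v-110:v+90,u-75:u+75,::-1]
    I.append(cv2.resize(a,(400,533),interpolation=cv2.INTER_CUBIC))
cv2.imwrite("pics/after.png",np.hstack(I))
E
```

```text
time: 3.58
eef_pos: [579.6, -195.2, 266.6]
ee_rot: [[0.008, 0.233, -0.972], [-0.0, -0.972, -0.233], [-1.0, 0.002, -0.008]]
contact_force: [0.4, 0.7, 0.4]
width: 0.4
time: 4.08
eef_pos: [578.2, -195.3, 394.9]
ee_rot: [[0.001, 0.233, -0.972], [0.004, -0.972, -0.233], [-1.0, -0.003, -0.002]]
contact_force: [-0.0, 0.1, 0.0]
width: 0.6
```

View pics/after.png

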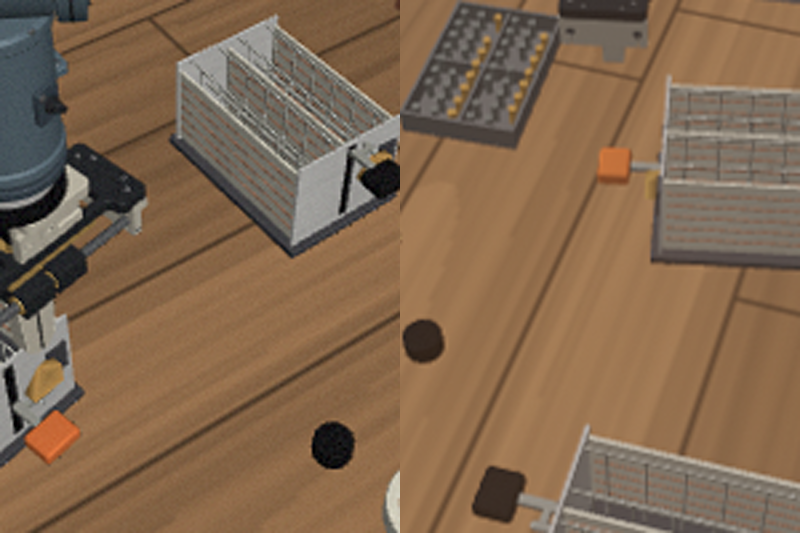

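The orange knob is lower and stays down, at (52,436) in the scene crop and (614,162) in the side crop. The black one is still up. I'll check the height by triangulation before handing in.

```bash
python3 - <<'E'
from geo import *
from workcell import r
for z in (66,76,86): print(z,[plane(pickle.load(open(n+"0.pkl","rb")),[p],z)[0,:2].round(1) for n,p in (("scene",(185+52*.375,115+435*.375)),("side",(160+214*.375,90+162*.375)))])
print(r.read_state()["time"],r.hand_in())
E
```

```text
66 [array([ 576.2, -190.9]), array([ 579.4, -200.8])]
76 [array([ 581.9, -193.3]), array([ 576.2, -191.5])]
86 [array([ 587.6, -195.8]), array([ 573. , -182.1])]
the job is handed in; nothing more can be done
4.175 None
```

I pushed the orange lever down about 56 mm with the closed fingertips, past the 52 mm it needs. I then let go straight up, and the catch held it. I handed the job in at 4.2 s.

- **Force:** the highest reading after any move was about 10 N. As the tool lifted off, the reading dropped to about 0.
- **Orange lever:** the final pictures show it still down. Triangulating from both cameras puts the knob top at roughly 70–76 mm, where about 76 mm is expected when caught. The two views disagree by about 6 mm in position.
- **Black lever:** it was never touched and still looks up in both pictures. I checked this by eye only.
- **Arm:** it is clear of everything, with the fingertips about 130 mm above the orange knob.

One early move command was refused because its rows lacked some keys. Nothing moved.

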